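# Clear the tall bin from the coffee-station drawer and shut it

## Task

The drawer of the coffee station cannot shut because the tall bin, interlocked with the two low bins in it, stands too high. Draw the tall bin straight up out of its interlocks without pulling the low bins up with it, keep it upright and stand it on the middle of the cork mat on the tray, then push the drawer fully home, without slamming it, until it clicks in at its catch. Leave the low bins standing in the drawer and leave all the other things where they are.

Things in the scene. Friction and masses are not known exactly. Their poses are not given: they have to be found in the camera images.
- unit: fixed low white drawer unit with a light wooden top, 300 mm deep, 234 mm wide, 125 mm high. Origin: foot of the middle of its front face; x points into the unit (the way the drawer shuts), y along the front, z up. The drawer's mouth is 113 mm high: the tall bin would hit the edge above it. Two cups (62 mm high) stand on its top, 150 mm back.
- drawer: the open drawer. Origin: on the counter's level under the middle of its front panel's inner face; axes: the unit's. It slides only along x; home when its origin meets the unit's (x in the unit's frame -0.13..-0.165 at the start, 0 home). Friction about 1 N. A sprung catch resists from about 15 mm out, takes a push of some 10 N, gives way near 6 mm, draws it home and holds it.
- drawer_handle (a point): middle of the drawer's steel bar handle, good to push on from in front: 11 mm thick, 110 mm long along the unit's y, 80 mm above the counter, 35 mm in front of the drawer's front panel (16 mm thick, 230 mm wide, top edge 106 mm up). With the drawer home it lies 51 mm in front of the unit's face. Axes: the unit's.
- tall_bin: tall grey open bin of sachets, 100 mm long (x), 48 wide (y), 145 high, 0.17-0.34 kg; origin: centre of underside. In any of 3 places 60 mm apart along y on the drawer floor (20 mm up), axes as the unit's. T-rail on +y side (9.5 mm out), hooks on -y (11 mm), 55 mm high, interlock with 2 mm play with neighbour bin or drawer wall: leaves only straight up. Grip its plain sides across y above the low bins.
- low_bin_a: low grey bin of paper sachets, 100 mm long (x), 48 mm wide (y), 65 mm high, same rail and hooks; origin: centre of its underside. Stays in the drawer.
- low_bin_b: low grey bin of metal capsules, same size and interlocks as the other low bin; origin: centre of its underside. Stays in the drawer.
- tray: fixed wooden tray 290 mm (x) by 170 mm (y), rim 16 mm high and 6 mm thick; origin: centre of its underside. It lies to the left or to the right of the drawer; one end holds the cork mat, the other the mug.
- mat: fixed cork mat, 125 mm (x) by 136 mm (y), 4 mm thick, lying in the tray; origin: centre of its underside, so its top is 4 mm above its origin, 10 mm above the counter.
- mug: bystander: white mug, 76 mm wide with a handle, 88 mm high, in the tray beside the mat; origin: centre of its underside.
- juicer: bystander: white electric citrus juicer with a clear cone, 132 mm across, 195 mm high, on the chopping board on the other side of the drawer from the tray; origin: centre of its underside.
- bowl: bystander: blue bowl, 96 mm across, 55 mm high, on the chopping board; origin: centre of its underside.
- bottle: bystander: amber bottle, 66 mm across, 200 mm high, on the counter beside the unit, further back than the tray or the board; origin: centre of its underside.
- jar: bystander: glass jar, 80 mm across, 120 mm high, on the other side of the unit from the bottle; origin: centre of its underside.
There are look-alikes about, which are no part of the job. Leave any purple look-alike of the low_bin_a alone.

How it is judged (in metres and radians):
On the way, in this order (a step that is already met when the one before it is completed fails the run):
1. the tall bin is lifted clear of its neighbours (underside more than 95 mm above the counter) while the drawer is still pulled out (height (world z) of tall_bin above 0.095 m and x of drawer in the frame of unit below -0.09 m), for 0.1 s.
2. the tall bin stands released on the cork mat while the drawer is still more than 60 mm out (horizontal distance between tall_bin and mat below 0.035 m and z of tall_bin in the frame of mat below 0.01 m and angle between tall_bin's own z axis and vertical below 0.1 rad and contact force between tall_bin and the fingers below 0.05 N and linear speed of tall_bin below 0.03 m/s and x of drawer in the frame of unit below -0.06 m), for 0.2 s.
3. the drawer has clicked home (x of drawer in the frame of unit above -0.003 m), for 0.2 s.
At the end, for the whole second after the job is handed in: The drawer is home (less than 3 mm out). The tall bin stands upright (within 0.1 rad) and still on the cork mat, its centre within 35 mm of the mat's, let go. Both low bins stand flat (within 0.1 rad and 8 mm) on the floor of the drawer inside the unit (horizontal distance between tall_bin and mat below 0.035 m and z of tall_bin in the frame of mat below 0.01 m and angle between each of tall_bin, low_bin_a, low_bin_b's own z axis and vertical below 0.1 rad and contact force between tall_bin and the fingers below 0.05 N and linear speed of tall_bin below 0.03 m/s and x of drawer in the frame of unit above -0.003 m and height (world z) of each of low_bin_a, low_bin_b below 0.028 m and x of low_bin_a in the frame of unit between 0.03 and 0.09 m and x of low_bin_b in the frame of unit between 0.03 and 0.09 m); the robot touches nothing.
It fails at once if a low bin is pulled up more than 20 mm or tipped more than 0.3 rad (height (world z) of any of low_bin_a, low_bin_b above 0.04 m or angle between any of low_bin_a, low_bin_b's own z axis and vertical above 0.3 rad).
It fails at once if the tall bin is tipped more than 0.5 rad (angle between tall_bin's own z axis and vertical above 0.5 rad).
It fails at once if the drawer is slammed: it moves faster than 0.5 m/s (linear speed of drawer above 0.5 m/s).
It fails at once if another thing is moved more than 30 mm or tipped over (distance of any of mug, juicer, bowl, bottle, jar from where it was at the start of the episode above 0.03 m or angle between any of mug, juicer, bowl, bottle, jar's own z axis and vertical above 0.5 rad).
It also fails if it takes over 64 s, if anything falls off the work surface, if the arm or the gripper's body presses on something with over 40 N, if the wrist force passes 120 N, or if a joint passes its speed limit or range.

## Robot

A 6-joint arm with a two-finger parallel gripper is mounted at the origin on the work surface. World frame = base frame: x ahead of the robot, y to its left, z up, the work surface at z = 0. Lengths are in mm, angles in rad, forces in N, time in s.
With the tool pointing down it reaches from about 275 to 825 mm from the base axis. Payload 5.2 kg.
Tool frame: the origin (TCP) lies at the very end of the fingers, on their centre line; the grasp point (between the pads) lies 19 mm behind it; z points along the fingers, y is the direction in which the jaws open and shut (so a half turn about z gives the same grasp; the last joint's range is limited). The gripper opens to 93 mm and grips with 3 to 60 N. Pads are 15 mm wide; open, the fingers measure 128 mm over their backs; the gripper's body (75 mm by 188 mm) begins 65 mm behind the grasp point.
Start: joints at [0.948, 0.259, 1.535, -0, 1.348, -0.203], TCP at [224.147, 502.258, 218.653] pointing down, gripper open.
Joint ranges: [-3.14, 3.14], [-0.91, 2.08], [0.19, 2.58], [-1.22, 4.36], [0.22, 2.71], [-3.12, 3.12]. Speed limits (rad/s): [2.57, 2.57, 3.14, 3.14, 3.14, 3.14].

## Interface

Orientations are given as [roll, pitch, yaw] about the fixed x, y, z axes, in that order (R = Rz(yaw) Ry(pitch) Rx(roll)).
In Python, from bench import robot gives the robot as it stands. The module is installed in compiled form; this text tells all that it offers. Calls block until the motion is done:
- robot.move_ptp(position, orientation): joint-space move of the TCP to a pose.
- robot.move_linear(position, ori=None, speed=150, f_stop=None): straight line of the TCP; ori=None keeps the orientation; speed is the mean speed in mm/s. With f_stop (N) it stops when the force on the tool has changed by that much, and returns True; else False.
- robot.move_j(angles): joint-space move.
- robot.move_gripper(opening): opening from 0.0 (shut) to 1.0 (fully open); the grip force is fixed at half the most; returns when the fingers have stopped.
- robot.sleep(seconds).
- robot.inverse_kinematics(position, orientation): joint angles nearest the present ones, or None.
- robot.get_image(name): name is "scene" or "side" or "wrist"; returns a dict with "img" (384x512x3 uint8, blue, green, red), "fovy" (degrees; the focal length in pixels is half the picture's height over the tangent of half this angle, whatever the lens; pixels are square), "cx", "cy" (the principal point, pixels), "k1" (the pictures are not rectified: a ray, as slopes to the right and down, at radius r is drawn at 1 + k1 r^2 times it, then the intrinsics apply), "eye" and "orientation" of the camera in the world. Camera axes: x right, y down, z forward; pixel columns grow to the right and rows downward; lengths in mm; the calibration is good to about 2 mm. A picture is of the moment at which its call begins. There is no depth.
A pose or a line that the arm cannot do raises robot.MotionError and nothing moves.
- robot.hand_in(): hands the job in, once; it reports no verdict.
Readings, each from a call of its own:
- robot.current_t(): time.
- robot.current_qpos(): joint angles.
- robot.current_joint_vel(): joint speeds.
- robot.current_joint_efforts(): joint torques, N m.
- robot.current_tcp_pos(): TCP position.
- robot.current_eef_rot(): TCP orientation.
- robot.current_contact_force(): force on the tool from outside, world axes, zero at the start.
- robot.current_ft_torque(): the same for the moment, N m.
- robot.current_gripper_width(): opening from 0.0 (shut) to 1.0 (fully open).
Only numpy, scipy, OpenCV 4.12 (cv2) and the standard library are available. Lean on these libraries where they do the work, as an engineer would, in place of code of your own. Each camera call takes 0.05 s, during which the arm holds its last target.

## Working session

There is one attempt and no reset: what is moved stays moved. The work goes in short steps, each a Python script; the robot and the scene stay as the last script left them, time stands still between calls to the robot, and variables do not carry over. Pictures are saved under pics/ and viewed, and the job is handed in when it is done.

```bash
mkdir -p pics
cat > h.py <<'E'
import numpy as np, cv2
from bench import robot
from scipy.spatial.transform import Rotation as R
def snap(n,fn):
    d=robot.get_image(n); cv2.imwrite('pics/'+fn+'.png',d['img']); import pickle; pickle.dump(d,open('pics/'+fn+'.pkl','wb')); return d
def K(d):
    f=192/np.tan(np.radians(d['fovy'])/2); return f
def rot(d):
    o=np.array(d['orientation'],float)
    return o if o.shape==(3,3) else R.from_euler('xyz',o).as_matrix()
def ray(d,u,v):
    f=K(d); x,y=(u-d['cx'])/f,(v-d['cy'])/f
    rd=np.hypot(x,y); r=rd
    for _ in range(30): r=rd/(1+d['k1']*r*r)
    s=r/rd if rd>0 else 1
    return rot(d)@np.array([x*s,y*s,1.])
def onz(d,u,v,z):
    r=ray(d,u,v); e=np.array(d['eye'],float); return e+r*(z-e[2])/r[2]
def proj(d,P):
    p=rot(d).T@(np.array(P,float)-np.array(d['eye'],float)); x,y=p[:2]/p[2]; s=1+d['k1']*(x*x+y*y); f=K(d)
    return np.array([d['cx']+f*x*s,d['cy']+f*y*s])
E
python3 - <<'E'
from h import *
for n in ('scene','side','wrist'):
    d=snap(n,n+'0'); print(n,d['fovy'],d['cx'],d['cy'],d['k1'],d['eye'],d['orientation'])
    cv2.imwrite('pics/%s0b.png'%n,cv2.resize(d['img'],(800,600),interpolation=cv2.INTER_CUBIC))
print(robot.current_t(),robot.current_eef_rot())
E
```

```text
scene 49.02838150677353 255.0780011246996 191.97410745109 -0.0892816788203949 [617.2486494  676.75786014 916.95434973] [-2.44566766e+00  1.17524281e-03  2.94143028e+00]
side 47.01787795606942 266.24464815479894 194.32078241648276 -0.14721308624567347 [1090.91142332  209.61751123 1213.77286685] [-2.62166781 -0.00298423  1.92672913]
wrist 60.250780735014224 255.3775218191354 188.93136142082537 0.003165642670810078 [154.33509782 532.72859639 384.48224907] [2.86340082e+00 1.85341346e-03 1.15246303e+00]
0.15 [-3.14021333e+00 -2.98419181e-04  2.72183742e+00]
```

View pics/scene0b.png

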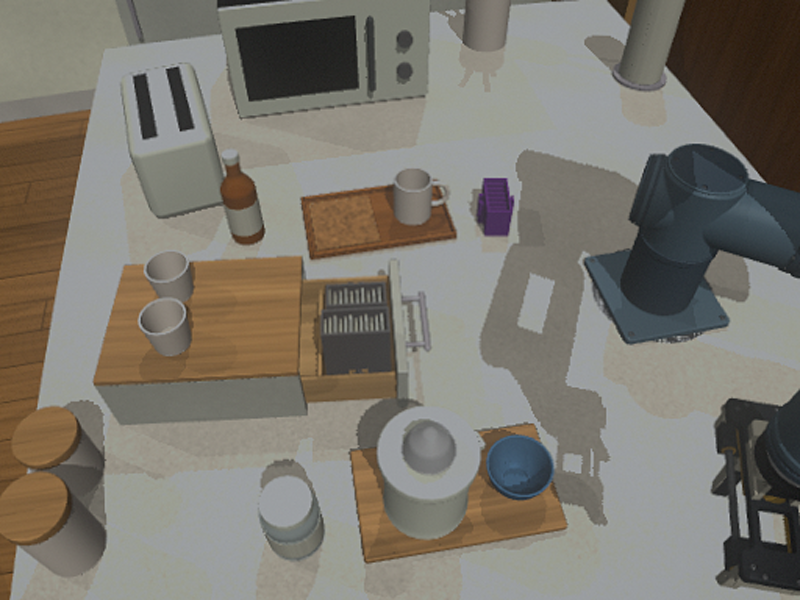

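View pics/side0b.png

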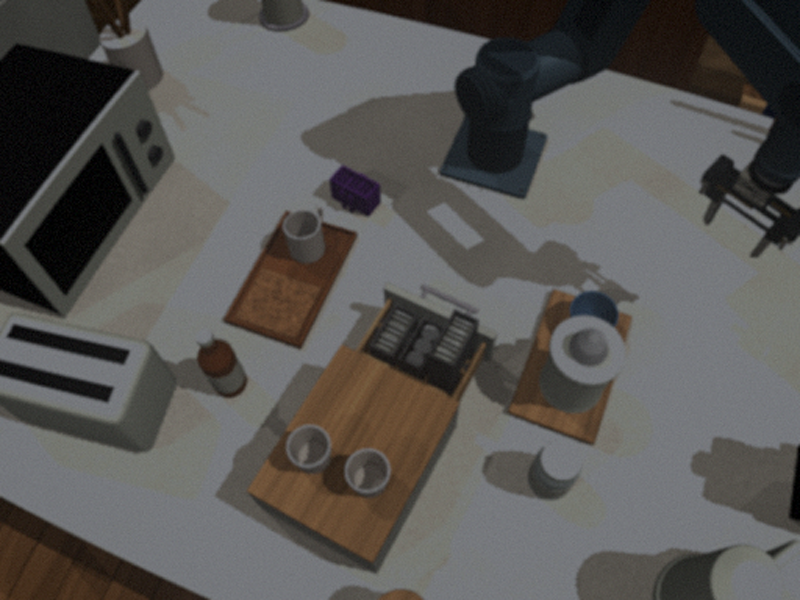

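View pics/wrist0b.png

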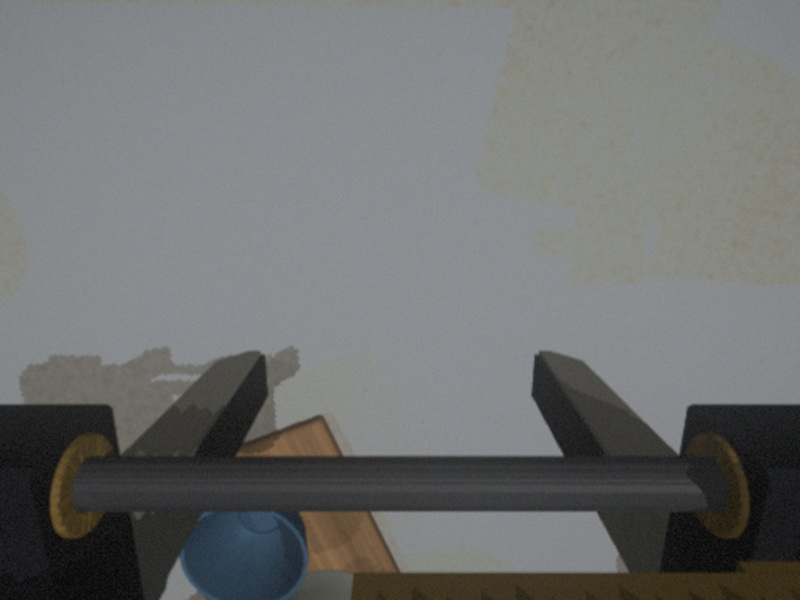

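Scene (800×600): unit with drawer open toward the robot. The tray is at (378,220), with the mat at its far end (340,220). A purple look-alike bin sits at (496,207), outside the drawer. In the side view the tall bin looks like the drawer bin nearest the juicer, at (455,345). I'll confirm that in crops.

Run:
```python
import cv2,numpy as np
a=cv2.imread('pics/scene0.png')[155:275,150:290]; b=cv2.imread('pics/side0.png')[170:270,215:325]
cv2.imwrite('pics/c1.png',cv2.convertScaleAbs(cv2.resize(a,(700,600),interpolation=cv2.INTER_CUBIC),alpha=1.3))
cv2.imwrite('pics/c2.png',cv2.convertScaleAbs(cv2.resize(b,(660,600),interpolation=cv2.INTER_CUBIC),alpha=1.8))
```

```text
(no output)
```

View pics/c1.png

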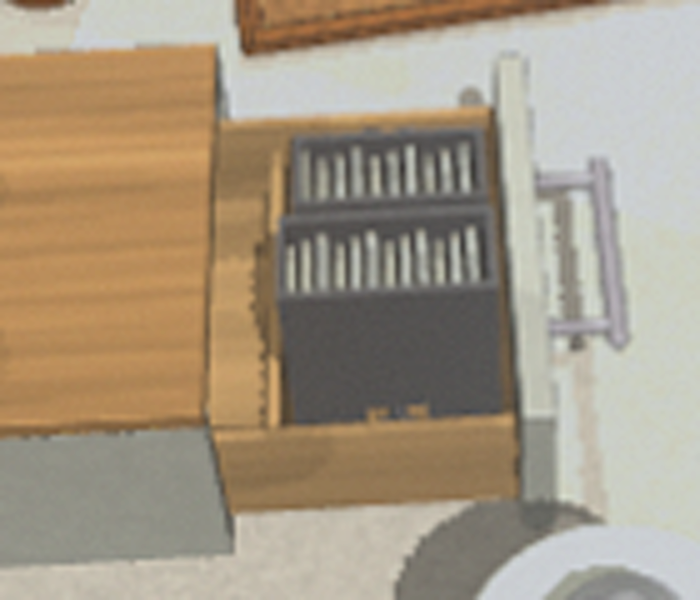

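View pics/c2.png

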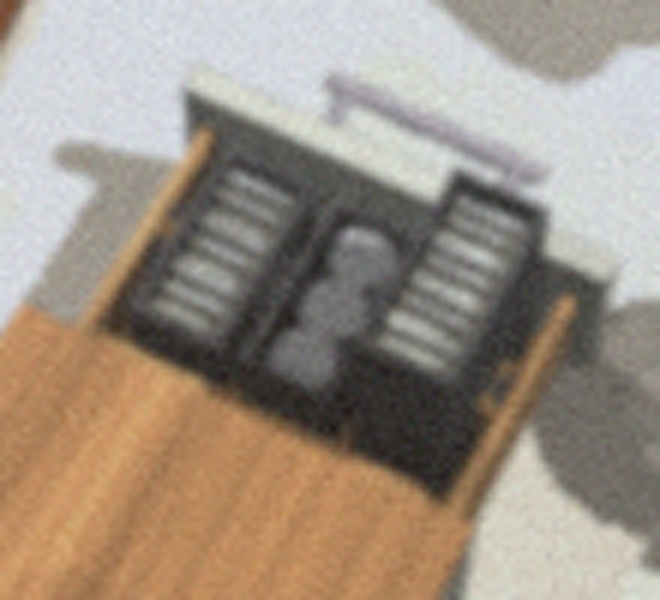

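Tall bin candidates: three grey bins in the drawer (side crop: striped low at (215,255), capsules at (330,305), striped at (455,280)) and the purple bin outside. The third stands clearly above the others, with a tall side visible in the scene crop at (390,355), so it is the tall bin, in the place nearest the juicer.

Run:
```python
from h import *
import pickle
s=pickle.load(open('pics/scene0.pkl','rb'));d=pickle.load(open('pics/side0.pkl','rb'))
print('tall scene');
for u,v in [(278,296),(497,287),(490,207),(283,216)]: print(onz(s,150+u/5-.4,155+v/5-.4,165).round(1))
print('tall side')
for u,v in [(455,175),(547,205),(455,382),(372,348)]: print(onz(d,215+u/6-.4,170+v/6-.4,165).round(1))
print('handle scene z80 ends');
for u,v in [(600,162),(618,345)]: print(onz(s,150+u/5-.4,155+v/5-.4,85).round(1))
print('handle side');
for u,v in [(333,80),(545,175)]: print(onz(d,215+u/6-.4,170+v/6-.4,85).round(1))
print('unit top scene')
for u,v in [(123,265),(302,257),(305,375),(95,383)]: print(onz(s,u*.64-.2,v*.64-.2,125).round(1))
print('unit top side')
for u,v in [(345,347),(458,410),(376,558),(250,492)]: print(onz(d,u*.64-.2,v*.64-.2,125).round(1))
# mat mask
hsv=cv2.cvtColor(s['img'],cv2.COLOR_BGR2HSV)
print(hsv[140,215],hsv[140,212],hsv[150,250],hsv[126,195])
c=s['img'][110:170,185:300]; cv2.imwrite('pics/c3.png',cv2.resize(c,(690,360),interpolation=cv2.INTER_CUBIC))
c=d['img'][130:225,140:232]; cv2.imwrite('pics/c4.png',cv2.convertScaleAbs(cv2.resize(c,(552,570),interpolation=cv2.INTER_CUBIC),alpha=1.8))
```

```text
tall scene
[615. 101. 165.]
[518.2 115.5 165. ]
[512.5  69.4 165. ]
[607.   55.6 165. ]
tall side
[517.1  69.9 165. ]
[517.2 113.9 165. ]
[614.8 103.3 165. ]
[612.   63.9 165. ]
handle scene z80 ends
[439.7 -13.5  85. ]
[456.8 102.1  85. ]
handle side
[443.2 -15.3  85. ]
[457.9 100.6  85. ]
unit top scene
[ 923.3 -139.3  125. ]
[625.9 -96.  125. ]
[646.6 138.4 125. ]
[948.9  93.3 125. ]
unit top side
[631.3 -91.6 125. ]
[673.3 132.5 125. ]
[946.7  93.7 125. ]
[ 923.8 -133.   125. ]
[ 14 132 139] [ 15 135 136] [ 13 138 100] [ 13 160 126]
```

View pics/c3.png

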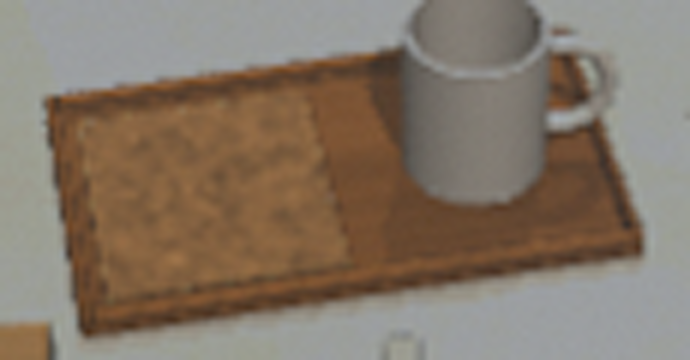

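View pics/c4.png

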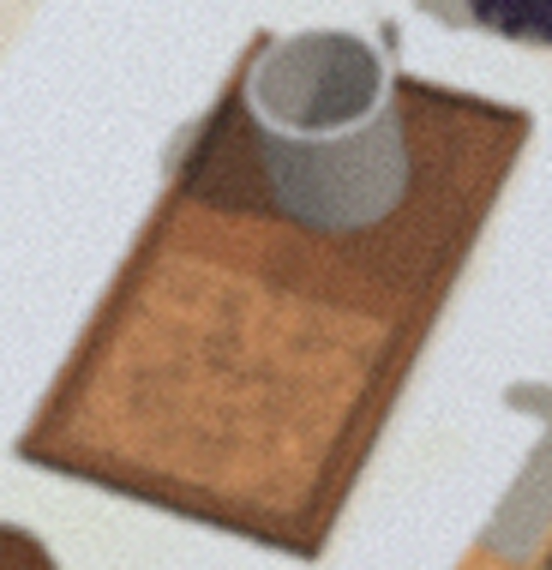

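Run:
```python
from h import *
import pickle
s=pickle.load(open('pics/scene0.pkl','rb'));d=pickle.load(open('pics/side0.pkl','rb'))
print('mat scene');
P=np.array([onz(s,185+u/6-.4,110+v/6-.4,10) for u,v in [(78,116),(312,93),(350,265),(105,302)]]);print(P.round(1),P.mean(0))
P=np.array([onz(d,140+u/6-.4,130+v/6-.4,10) for u,v in [(163,252),(392,318),(305,515),(65,435)]]);print(P.round(1),P.mean(0))
print('tray scene',[onz(s,185+u/6-.4,110+v/6-.4,16).round(0)[:2] for u,v in [(50,97),(85,325),(642,232)]])
print('tray side',[onz(d,140+u/6-.4,130+v/6-.4,16).round(0)[:2] for u,v in [(20,450),(310,555),(530,118),(265,30)]])
print('bottle',onz(s,248*.64,243*.64,0),onz(d,232*.64,393*.64,0))
print('mug top',onz(s,185+475/6,110+45/6,94),onz(d,140+315/6,130+82/6,94))
print(robot.inverse_kinematics([740,-160,110],[-np.pi,0,3.01]))
print(robot.inverse_kinematics([564,86,120],[-np.pi,0,3.01]))
print(robot.current_qpos())
robot.move_ptp([490,95,330],[-np.pi,0,3.01])
print(robot.current_t(),robot.current_qpos())
w=snap('wrist','wrist1');cv2.imwrite('pics/wrist1b.png',cv2.convertScaleAbs(cv2.resize(w['img'],(800,600),interpolation=cv2.INTER_CUBIC),alpha=1.5))
```

```text
mat scene
[[ 596.5 -362.4   10. ]
 [ 470.2 -355.1   10. ]
 [ 473.7 -221.6   10. ]
 [ 598.7 -220.7   10. ]] [ 534.77758218 -289.94296519   10.        ]
[[ 477.3 -360.9   10. ]
 [ 471.9 -225.9   10. ]
 [ 595.3 -219.2   10. ]
 [ 597.5 -358.1   10. ]] [ 535.47740084 -291.02586187   10.        ]
tray scene [array([ 610., -374.]), array([ 610., -201.]), array([ 325., -209.])]
tray side [array([ 616., -373.]), array([ 617., -205.]), array([ 330., -206.]), array([ 325., -372.])]
bottle [ 727.55936011 -276.68725718    0.        ] [ 745.74548488 -289.78007538    0.        ]
mug top [ 396.95850967 -276.86767913   94.        ] [ 397.95391955 -292.0711711    94.        ]
[-3.59813815e-01  7.05372250e-01  1.08548929e+00 -4.44089210e-16
  1.35073111e+00 -1.79901749e+00]
[-4.41344398e-02  3.77867844e-01  1.62093512e+00 -4.44089210e-16
  1.14278969e+00 -1.48333811e+00]
[ 9.48212809e-01  2.59171881e-01  1.53581410e+00  1.48152171e-05
  1.34801784e+00 -2.02831779e-01]
1.9667 [-3.11544776e-02  1.12971951e-01  1.44811290e+00  3.15601261e-04
  1.58093773e+00 -1.47113138e+00]
```

View pics/wrist1b.png

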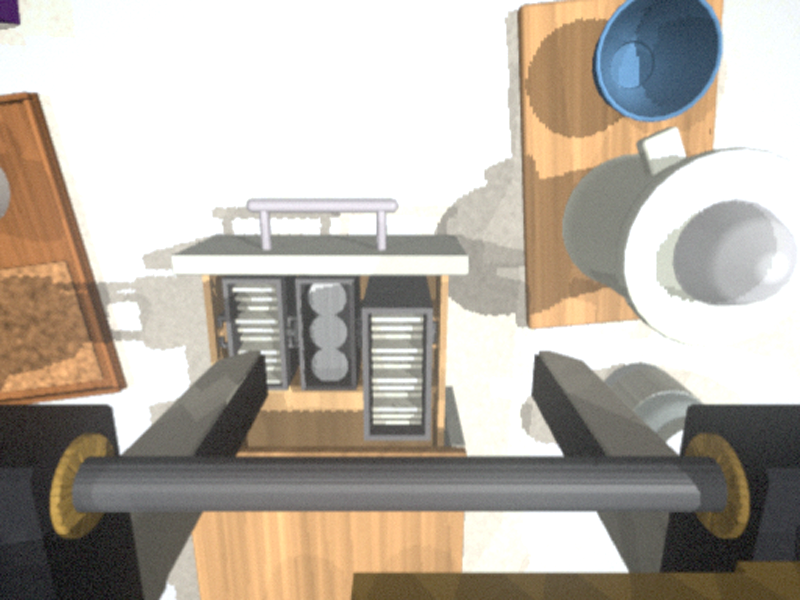

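Wrist view (×1.56): the tall bin's rim spans (364–431, 308–439), the handle runs from (248,204) to (397,205), and the jaws line up with the bin's y.

Run:
```python
from h import *
import pickle
s=pickle.load(open('pics/wrist1.pkl','rb'))
g=lambda u,v,z:onz(s,u*.64-.2,v*.64-.2,z)
P=np.array([g(u,v,165) for u,v in [(364,308),(431,307),(431,439),(364,439)]]);print(P.round(1),P.mean(0))
e=P[1]-P[0];print('yaw y',np.arctan2(-e[0],e[1]));e=P[3]-P[0];print('yaw x',np.arctan2(e[1],e[0])); e=P[2]-P[1];print(np.arctan2(e[1],e[0]))
a,b=g(248,205,80),g(397,205,80);print('handle',a,b,(a+b)/2,np.arctan2(-(b-a)[0],(b-a)[1]))
a,b=g(175,265,106),g(468,263,106);print('panel top',a,b,(a+b)/2,np.arctan2(-(b-a)[0],(b-a)[1]))
for n,u,v,z in [('jl',624,248,190),('jtop',700,150,190),('jbot',690,345,190),('bowl',658,60,55)]: print(n,g(u,v,z).round(0))
print(s['eye'],s['orientation'])
```

```text
[[513.5  68.3 165. ]
 [518.6 112.9 165. ]
 [618.  101.7 165. ]
 [611.7  53.6 165. ]] [565.46327622  84.1323718  165.        ]
yaw y -0.11368084599864316
yaw x -0.148085007575425
-0.11264770370523028
handle [441.99256924 -20.23448023  80.        ] [457.30163569  97.59689138  80.        ] [449.64710247  38.68120558  80.        ] -0.12919979333030462
panel top [478.01780743 -77.82808909 106.        ] [505.60249871 146.60577767 106.        ] [491.81015307  34.38884429 106.        ] -0.12229453563794848
jl [489. 231. 190.]
jtop [437. 275. 190.]
jbot [557. 272. 190.]
bowl [375. 315.  55.]
[414.19140784 105.21035589 496.38107827] [2.86363738e+00 2.90365963e-04 1.44140303e+00]
```

Run:
```python
from h import *
o=[-np.pi,0,3.0136]
robot.move_ptp([565.2,85,240],o)
w=snap('wrist','wrist2');cv2.imwrite('pics/wrist2b.png',cv2.convertScaleAbs(cv2.resize(w['img'],(800,600),interpolation=cv2.INTER_CUBIC),alpha=1.5))
print(robot.current_t())
print(robot.move_linear([565.2,85,118],speed=80,f_stop=6),robot.current_tcp_pos(),robot.current_contact_force(),robot.current_t())
```

```text
2.6083
False [565.59651769  85.01121416 118.57034176] [-0.05248577 -1.14530891  0.0651334 ] 4.2833
```

View pics/wrist2b.png

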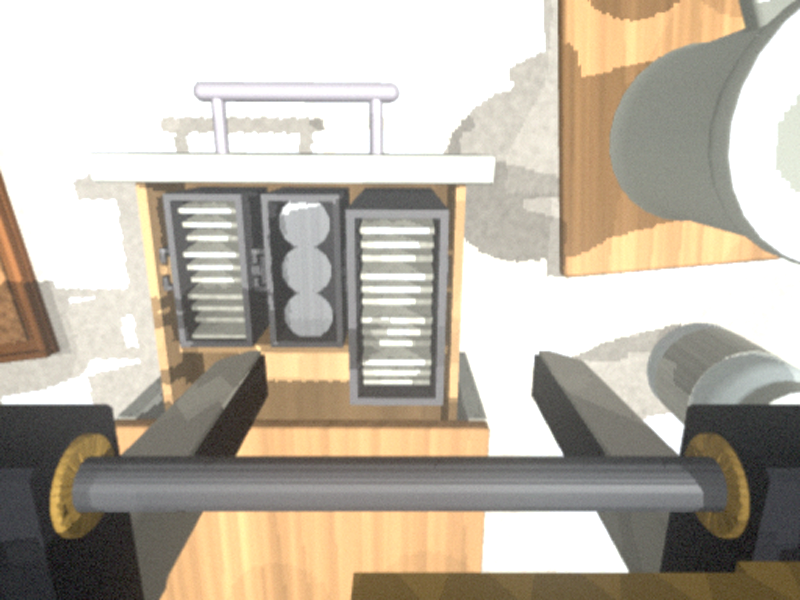

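The wrist view shows the bin (348–447, 207–402) centred between the fingers (centre 400) and its edges square to them. Now I'll close and lift in stages.

Run:
```python
from h import *
print(robot.current_contact_force())
robot.move_gripper(0.3)
print(robot.current_gripper_width()*93,robot.current_contact_force(),robot.current_t())
p=robot.current_tcp_pos()
print(robot.move_linear([p[0],p[1],p[2]+15],speed=40,f_stop=15),robot.current_tcp_pos(),robot.current_contact_force(),robot.current_t())
w=snap('side','side1');cv2.imwrite('pics/side1c.png',cv2.convertScaleAbs(cv2.resize(w['img'][150:290,190:350],(800,700)[0:1]+(600,),interpolation=cv2.INTER_CUBIC),alpha=1.8))
w=snap('wrist','wrist3');cv2.imwrite('pics/wrist3b.png',cv2.convertScaleAbs(cv2.resize(w['img'],(800,600),interpolation=cv2.INTER_CUBIC),alpha=1.5))
```

```text
[-0.05248577 -1.14530891  0.0651334 ]
48.13016623330068 [ 0.31024523 -0.4345274  -0.63205657] 5.0583
False [565.29003771  84.93895322 133.18518557] [-0.46941887 -0.14875424 -3.30340931] 5.5833
```

View pics/side1c.png

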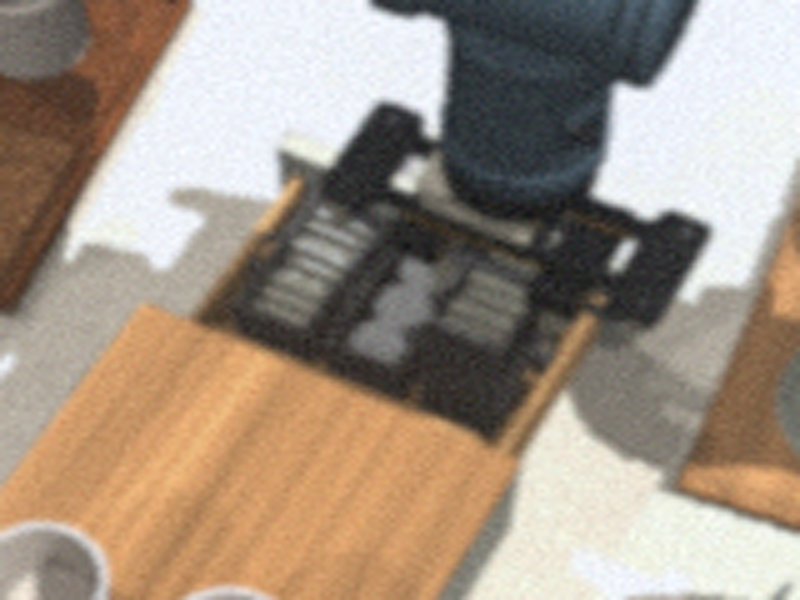

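View pics/wrist3b.png

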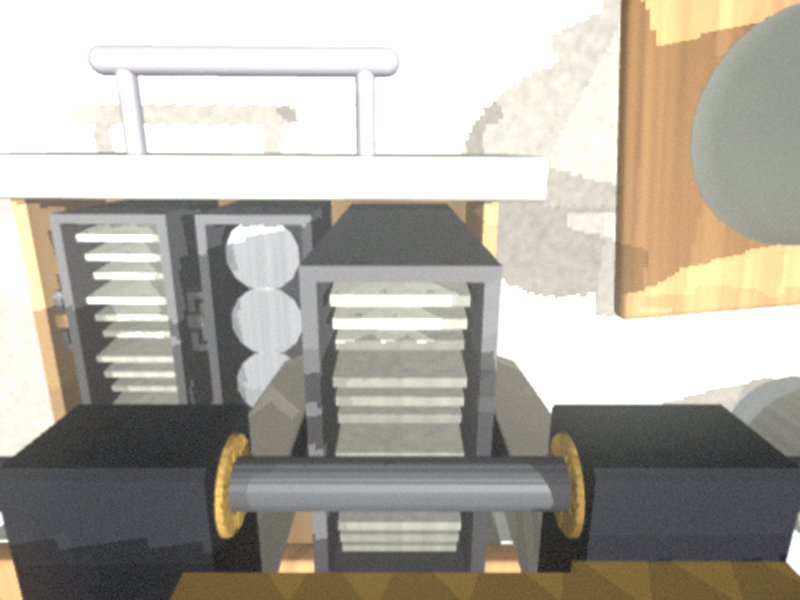

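The bin is held: width 48 mm, load about 3 N, roughly its own weight. Both low bins' rims sit level at row 215 in the wrist view, so neither has risen. I'll continue up.

Run:
```python
from h import *
for z in (148,175):
    print(robot.move_linear([565.2,85,z],speed=50,f_stop=12),robot.current_tcp_pos()[2],robot.current_contact_force(),robot.current_gripper_width()*93,robot.current_t())
    if z==148: w=snap('wrist','wrist4');cv2.imwrite('pics/wrist4b.png',cv2.convertScaleAbs(cv2.resize(w['img'],(800,600),interpolation=cv2.INTER_CUBIC),alpha=1.5))
    if z==148:
        break
```

```text
False 148.53029710461246 [-0.71737168 -0.03823745 -2.89386211] 47.60484114118971 6.1333
```

View pics/wrist4b.png

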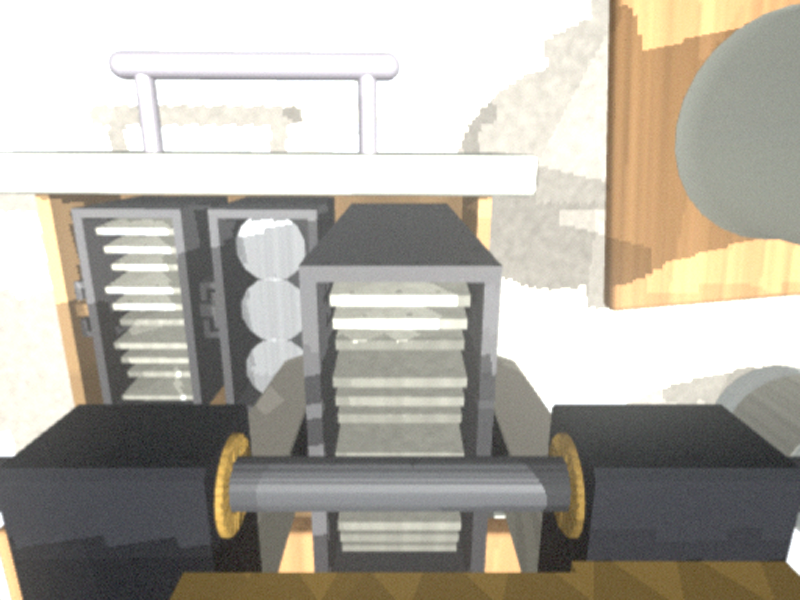

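Low bins stay put at the same rim row and recede as the tall bin rises. Next: lift clear, carry to the mat, lower with force stop.

Run:
```python
from h import *
o=[-np.pi,0,3.0136]
def st(*a): print(*a,robot.current_tcp_pos().round(1) if hasattr(robot.current_tcp_pos(),'round') else robot.current_tcp_pos(),np.round(robot.current_contact_force(),1),round(robot.current_gripper_width()*93,1),robot.current_t())
st(robot.move_linear([565.2,85,252],speed=90,f_stop=12))
robot.move_linear([535.2,-290.5,252],o,speed=160); st()
robot.move_linear([535.2,-290.5,125],speed=100); st()
s=snap('scene','scene1');d=snap('side','side2')
cv2.imwrite('pics/c5.png',cv2.convertScaleAbs(np.hstack([cv2.resize(s['img'][60:180,170:310],(400,343)),cv2.resize(d['img'][110:230,130:270],(400,343))]),alpha=1.5))
```

```text
False [564.8  85.  251.2] [-0.5  0.6 -2.2] 48.1 7.4917
[ 535.4 -289.9  252.1] [ 0.2  0.3 -1.9] 47.8 10.0
[ 535.6 -290.9  125.8] [-0.6  0.4 -2.4] 47.5 11.4167
```

View pics/c5.png

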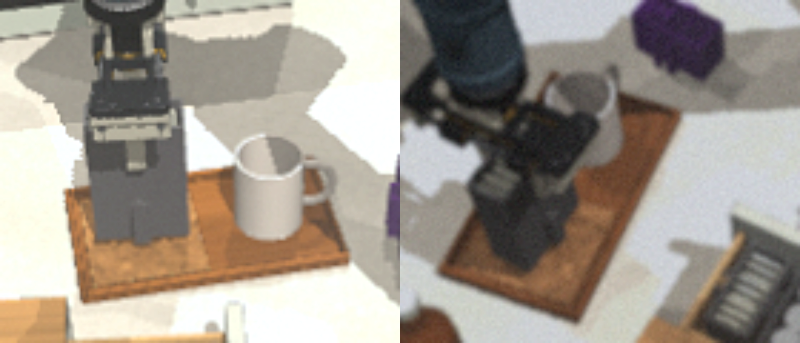

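Bin hangs upright just above the cork mat, clear of the mug. Lowering and releasing.

Run:
```python
from h import *
def st(*a): print(*a,np.round(robot.current_tcp_pos(),1),np.round(robot.current_contact_force(),1),round(robot.current_gripper_width()*93,1),robot.current_t())
st(robot.move_linear([535.2,-290.5,105.5],speed=20,f_stop=4))
robot.move_gripper(0.75); st()
p=robot.current_tcp_pos()
st(robot.move_linear([p[0],p[1],250],speed=120,f_stop=8))
s=snap('scene','scene2');d=snap('side','side3');w=snap('wrist','wrist5')
cv2.imwrite('pics/c6.png',cv2.convertScaleAbs(np.hstack([cv2.resize(s['img'][60:260,170:310],(350,500)),cv2.resize(d['img'][110:270,130:330],(450,360)).copy() if 0 else cv2.resize(d['img'][110:310,170:310],(350,500))]),alpha=1.5))
cv2.imwrite('pics/wrist5b.png',cv2.convertScaleAbs(cv2.resize(w['img'],(800,600)),alpha=1.5))
```

```text
True [ 535.  -290.6  107.9] [-0.5 -0.9  4. ] 48.1 12.3083
[ 534.  -289.7  106.4] [ 0.4  0.5 -0.4] 69.8 12.9
False [ 533.7 -289.4  249. ] [0.2 0.5 0.1] 69.5 14.2417
```

View pics/c6.png

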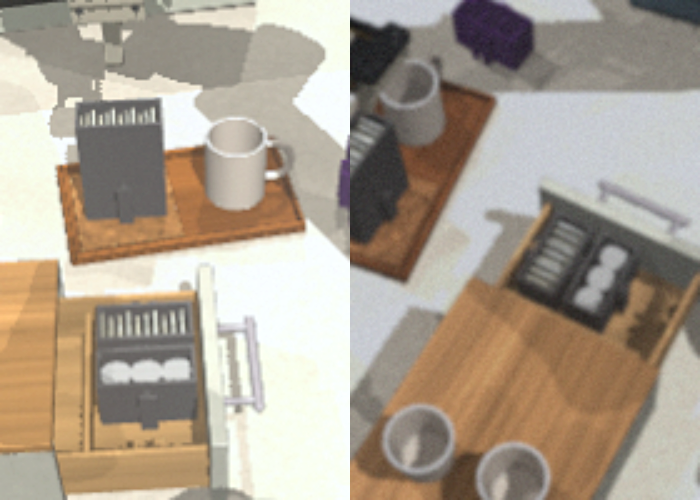

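View pics/wrist5b.png

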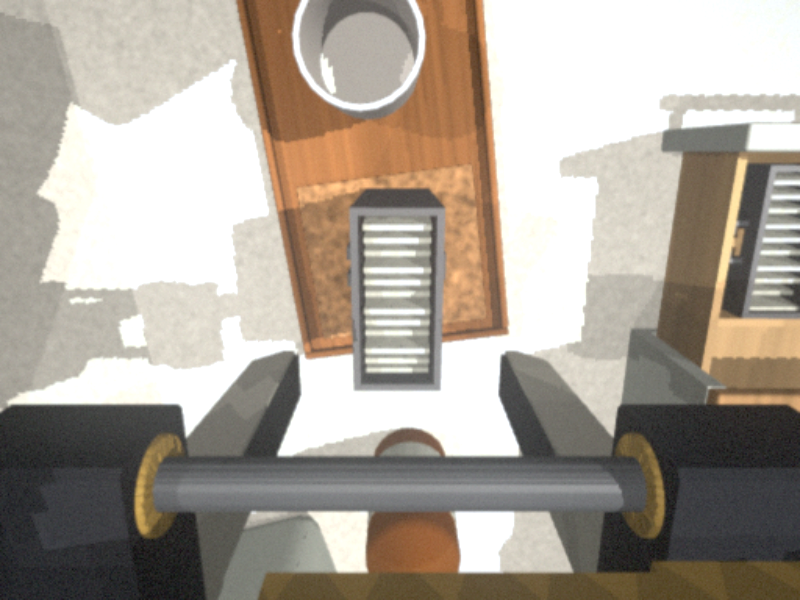

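The tall bin stands upright and released on the mat (wrist view: rim 350–445, 207–390; mat visible around it). Both low bins are flat in the drawer. Next, re-measure the handle and push.

Run:
```python
from h import *
def st(*a): print(*a,np.round(robot.current_tcp_pos(),1),np.round(robot.current_contact_force(),1),round(robot.current_gripper_width()*93,1),robot.current_t())
robot.move_gripper(0.0)
o=[-np.pi,0,3.0136]
robot.move_linear([385,46,250],o,speed=180)
robot.move_linear([385,46,180],speed=120); st()
w=snap('wrist','wrist6');cv2.imwrite('pics/wrist6b.png',cv2.convertScaleAbs(cv2.resize(w['img'],(800,600)),alpha=1.5))
s=snap('scene','scene3');cv2.imwrite('pics/scene3b.png',cv2.resize(s['img'][155:275,150:290],(700,600),interpolation=cv2.INTER_CUBIC))
```

```text
[385.4  45.8 180.4] [0.  0.4 0.7] 0.4 18.475
```

View pics/wrist6b.png

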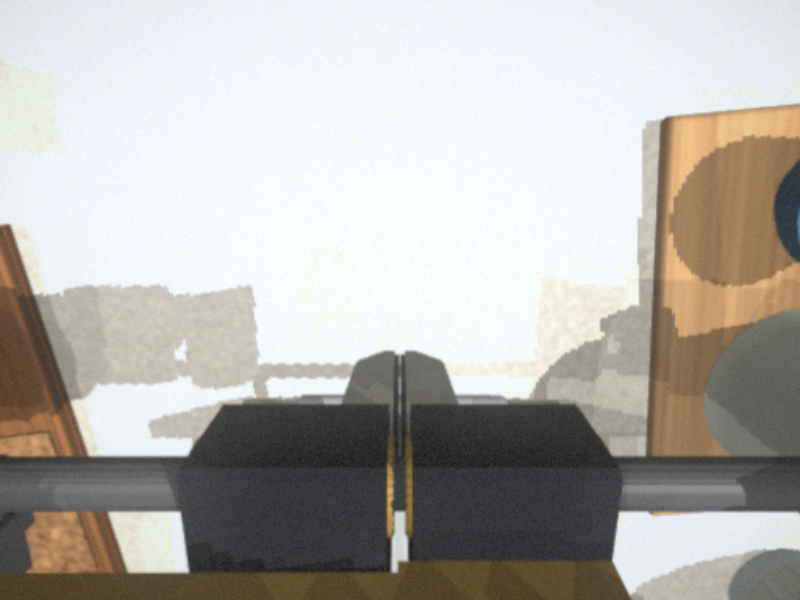

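View pics/scene3b.png

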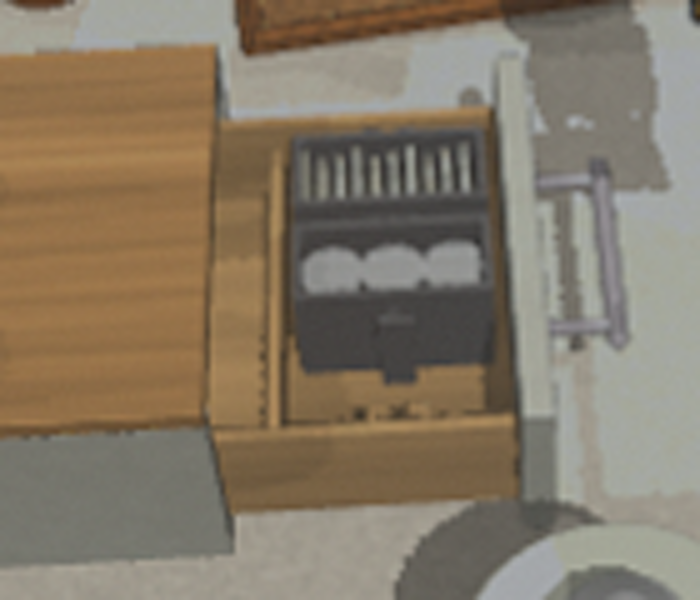

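Scene crop shows the drawer unmoved, with the handle still at (600–618, 162–345). The wrist view shows the shut fingers centred on the bar. Pushing.

Run:
```python
from h import *
def st(*a): print(*a,np.round(robot.current_tcp_pos(),1),np.round(robot.current_contact_force(),1),robot.current_t())
ax=np.array([np.cos(.128),-np.sin(.128),0]); h=np.array([449.6,38.7,62])
robot.move_linear(h-55*ax,speed=100); st()
st(robot.move_linear(h-8*ax,speed=50,f_stop=8))
st(robot.move_linear(h+95*ax,speed=60,f_stop=12))
st(robot.move_linear(h+145*ax,speed=20,f_stop=20))
p=np.array(robot.current_tcp_pos());print('travel',(p-h)@ax)
s=snap('scene','scene4');cv2.imwrite('pics/scene4b.png',cv2.resize(s['img'],(800,600),interpolation=cv2.INTER_CUBIC))
```

```text
[395.5  45.7  62.4] [-0.6 -0.4 -0.2] 19.9083
False [441.5  39.8  62. ] [-0.3 -0.3 -0.2] 21.0
False [543.9  26.7  62.1] [-0.2 -0.2  0.3] 22.8667
True [577.9  22.2  61. ] [-0.3  0.6  0.3] 24.6083
travel 129.3058467465389
```

View pics/scene4b.png

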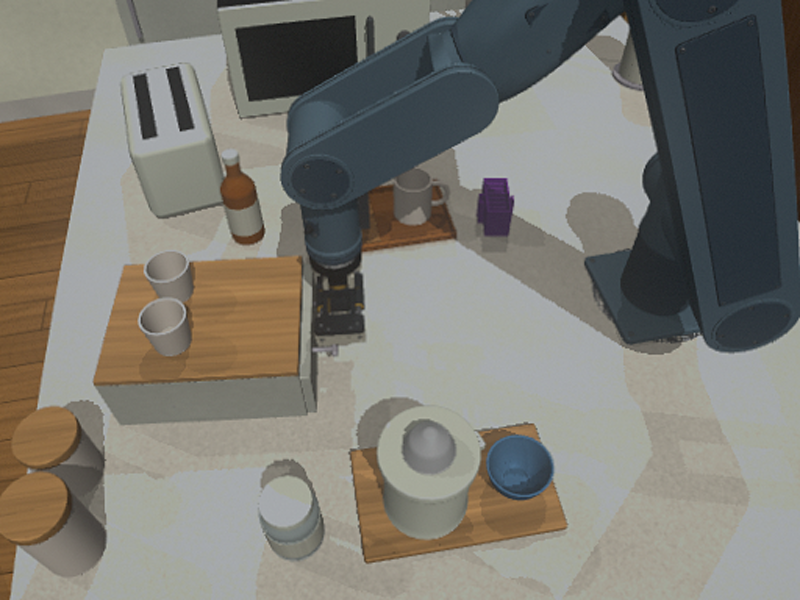

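Run:
```python
from h import *
def st(*a): print(*a,np.round(robot.current_tcp_pos(),1),np.round(robot.current_contact_force(),1),robot.current_t())
ax=np.array([np.cos(.128),-np.sin(.128),0]); h=np.array([449.6,38.7,62])
st(robot.move_linear(h+141*ax,speed=12,f_stop=18))
p=np.array(robot.current_tcp_pos());print('travel',(p-h)@ax)
st(robot.move_linear(p-70*ax,speed=80))
robot.move_linear([430,0,300],speed=150)
robot.move_ptp([300,200,330],[-np.pi,0,3.0136]);st()
for n in('scene','side'):
    s=snap(n,n+'5');cv2.imwrite('pics/%s5b.png'%n,cv2.convertScaleAbs(cv2.resize(s['img'],(800,600),interpolation=cv2.INTER_CUBIC),alpha=1.4))
```

```text
True [577.5  22.3  60.1] [ 0.6  0.4 -0.3] 25.3
travel 128.9783401560157
False [508.8  31.1  60.3] [-0.1 -0.3  0.7] 26.3167
[300.5 199.7 329.8] [ 0.9 -0.2 -0.4] 29.1083
```

View pics/scene5b.png

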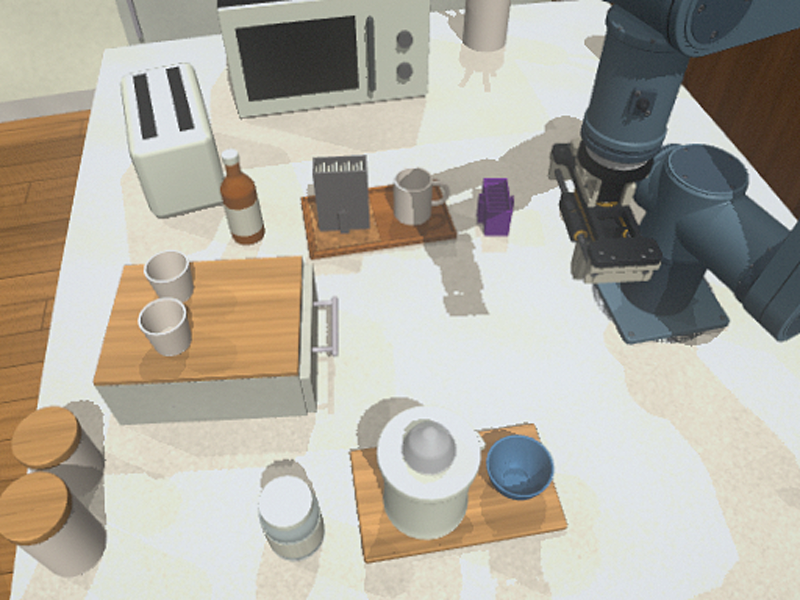

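View pics/side5b.png

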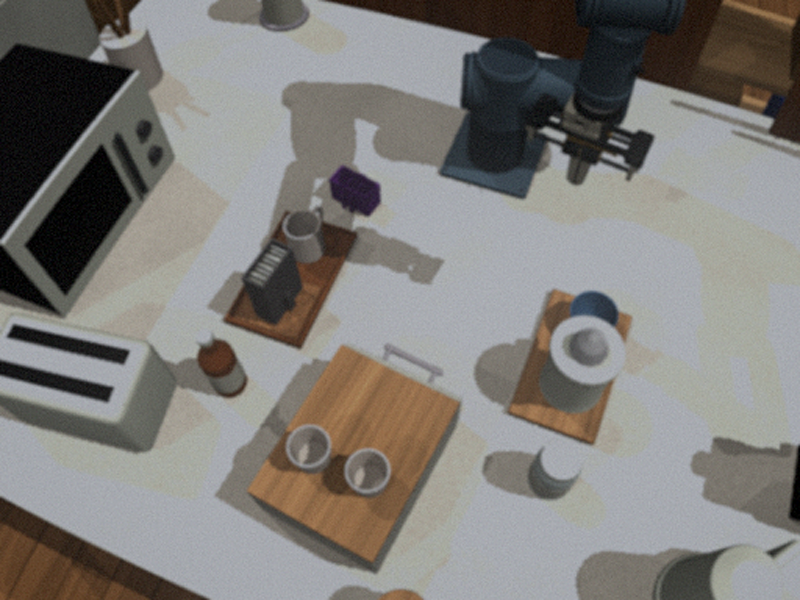

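Run:
```python
from h import *
import pickle
robot.move_ptp([560,30,330],[-np.pi,0,3.0136])
w=snap('wrist','wrist7');cv2.imwrite('pics/wrist7b.png',cv2.convertScaleAbs(cv2.resize(w['img'][40:260,80:373],(800,600),interpolation=cv2.INTER_CUBIC),alpha=1.4))
s=pickle.load(open('pics/scene5.pkl','rb'))
cv2.imwrite('pics/scene5c.png',cv2.convertScaleAbs(cv2.resize(s['img'][155:275,150:290],(700,600),interpolation=cv2.INTER_CUBIC),alpha=1.3))
print(robot.current_t())
```

```text
30.4417
```

View pics/wrist7b.png

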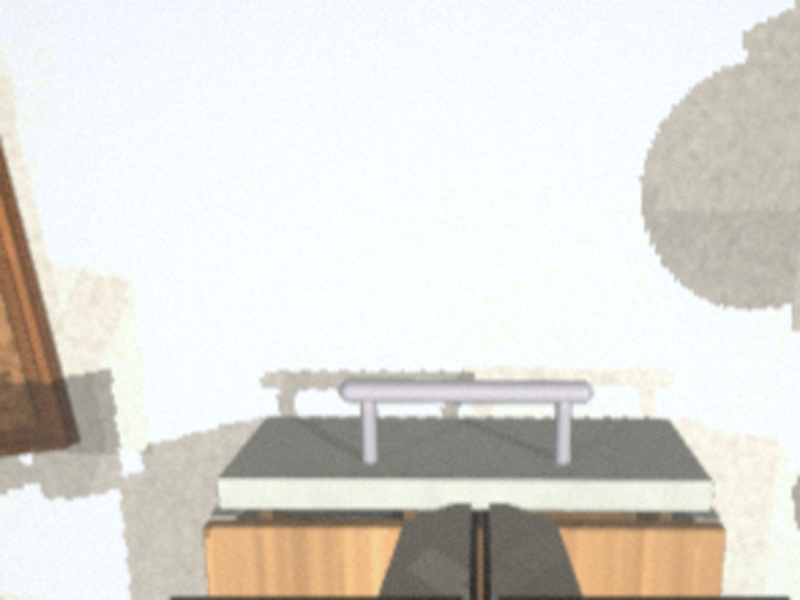

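View pics/scene5c.png

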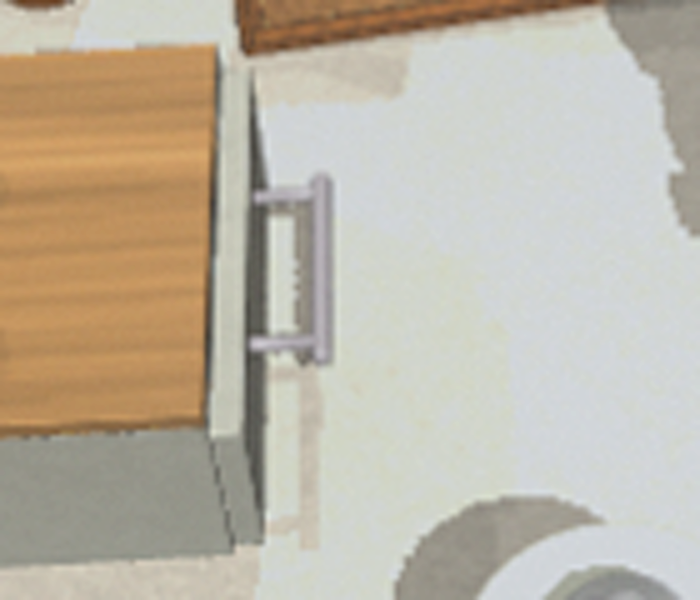

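The wrist view shows a strip between the panel's top (inner edge, row 508) and the unit's top edge (row 520). I'll quantify whether that is a real gap or just the mouth's height difference.

Run:
```python
from h import *
import pickle
s=pickle.load(open('pics/wrist7.pkl','rb'))
k=293/800; ax=np.array([np.cos(.128),-np.sin(.128),0])
g=lambda u,v,z:onz(s,80+(u+.5)*k-.5,40+(v+.5)*220/600-.5,z)
for n,u,v,z in [('handle c',467,391,80),('panel out',467,478,106),('panel in L',230,509,106),('panel in R',700,509,106),('unit edge L',215,523,125),('unit edge R',715,523,125),('edge mid',350,522,125)]: 
    p=g(u,v,z);print(n,p.round(1),round(p@ax,1))
g2=pickle.load(open('pics/scene5.pkl','rb'))
q=lambda u,v,z:onz(g2,150+(u+.5)/5-.5,155+(v+.5)/5-.5,z)
for n,u,v,z in [('edge',217,45,125),('edge2',205,428,125),('panelin',218,65,106),('panelin2',212,436,106),('handle',322,268,80),('out',250,66,106),('out2',241,436,106)]:
    p=q(u,v,z);print(n,p.round(1),round(p@ax,1))
c=s['img'][210:245,140:360];cv2.imwrite('pics/gap.png',cv2.convertScaleAbs(cv2.resize(c,None,fx=3.6,fy=7,interpolation=cv2.INTER_CUBIC),alpha=1.6))
```

```text
handle c [593.2  20.   80. ] 585.8
panel out [627.5  15.9 106. ] 620.3
panel in L [628.9 -95.4 106. ] 635.9
panel in R [656.3 121.4 106. ] 635.5
unit edge L [627.6 -96.8 125. ] 634.8
unit edge R [655.5 123.6 125. ] 634.3
edge mid [634.6 -37.2 125. ] 634.2
edge [625.9 -98.4 125. ] 633.3
edge2 [656.4 137.5 125. ] 633.5
panelin [ 627.1 -102.3  106. ] 635.0
panelin2 [654.7 129.6 106. ] 632.8
handle [590.9  22.8  80. ] 583.1
out [610.6 -98.2 106. ] 618.1
out2 [641.6 132.2 106. ] 619.5
```

View pics/gap.png

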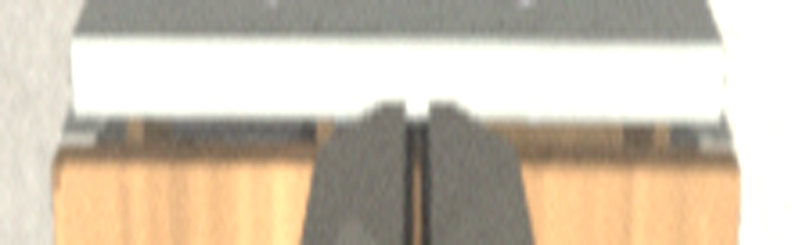

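Panel inner face measures 635.7 against the unit face at 634.5, and the handle is 49–50 mm out (nominal 51). Both pushes also ended at the same hard stop within 0.4 mm. The drawer is home, so I'm handing in.

Run:
```python
from h import *
print(robot.current_contact_force(),robot.current_t()); robot.hand_in(); print(robot.current_t())
```

```text
[-0.10209631  0.58482449  0.65167379] 30.4417
the job is handed in; nothing more can be done
the job is handed in; nothing more can be done
```

I lifted the tall bin straight out of its interlocks, stood it on the cork mat, pushed the drawer home and handed the job in at about 30 s of the 64 s. No verdict was reported.

- **Tall bin:** it was the drawer bin nearest the juicer. The load while lifting was only about 2–3 N, and both low bins stayed flat. I released it with the gripper within about 2 mm of the measured mat centre, and the last pictures show it upright on the mat.
- **Drawer:** both pushes, stopped at 20 N and 18 N, ended at the same hard stop within 0.4 mm. The panel's inner face measured within about 1–2 mm of the unit's face. The handle measured 49–50 mm out, against 51 mm nominal. I did not feel the click separately. A strip visible above the panel is the height difference at the drawer's mouth, not a gap.
- **Other things:** the mug, juicer, bowl, bottle, jar and purple look-alike appear unmoved in the last views.
- **Not checked:** I could not see the low bins once the drawer was shut. They were last seen flat just before the push, which was slow.

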